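Shut the two-leaf detergent chest so its edges lap

ROBOT

A 7-joint arm with a two-finger parallel gripper is mounted at the origin on the work surface. World frame = base frame: x ahead of the robot, y to its left, z up, the work surface at z = 0. Lengths are in m, angles in rad, forces in N, time in s.
With the tool pointing down it reaches from about 0.425 to 0.875 m from the base axis. Payload 4.7 kg.
Tool frame: the origin (TCP) lies midway between the tips of the shut fingers; the grasp point (between the pads) lies 19 mm behind it (ctrl.grip_point_offset is the distance from the TCP to the grasp point, in m); z points along the fingers, y is the line along which they close (so a half turn about z gives the same grasp; the last joint's range is limited). The gripper opens to 87 mm and grips with 3 to 60 N. Pads are 19 mm wide; open, the fingers measure 117 mm over their backs; the gripper's body (75 mm by 190 mm) begins 51 mm behind the grasp point.
Start: joints at [-1.143, 0.321, -0.07, 1.45, 0.023, 1.371, -0.057], TCP at [0.261, 0.595, 0.223] pointing down, gripper open.
Joint ranges: [-2.86, 2.86], [-0.3, 2.09], [-1.38, 1.24], [0.06, 2.45], [-1.56, 4.7], [0.09, 2.05], [-2.69, 2.69]. Speed limits (rad/s): [2.57, 2.57, 3.14, 3.14, 3.14, 3.14, 3.14].

INTERFACE

Orientations are given as a rotation vector (axis times angle).
In Python, from bench import ctrl gives the robot as it stands.
- The arm moves only by the tool move_arm, never from a script. Its argument "increments" is text: rows parted by semicolons, each of 7 numbers parted by spaces: the shift along the world's x, y, z in mm, then the turn, a rotation vector about the world's x, y, z in degrees, then the closure in counts, from 0 (fully open) to 255 (shut). A call has exactly 8 rows; each row shifts and turns the commanded pose from where the row before left it; what a row does not reach is not made up. A row lasts 1/12 s, in which the tool goes at most 41.7 mm and 7.16 degrees, less where a joint would pass 70% of its speed; a pose out of reach is approached as far as the arm can. A call with a gripper value outside its range is refused whole. The fingers move at their own pace and stop on an object; "grip_force" is the grip in N (left out, the last holds). Time passes only in rows, so rows that do not move let the fingers close, or fill a call up. It gives the time, the measured TCP pose, the force, the opening and the grip force at its end, in the units of the state.
- ctrl.get_state(): the state, without advancing time (a new reading comes with each control period).
- ctrl.get_image(name): name is "scene" or "side" or "wrist"; returns a dict with "frame" (400x640x3 uint8, red, green, blue), "depth" (400x640 float32, m along the optical axis (not along the pixel's ray), 0 where there is no reading), "fx", "fy", "cx", "cy" (pixels), "position" and "orientation" of the camera in the world. Camera axes: x right, y down, z forward; pixel columns grow to the right and rows downward; lengths in m; the calibration is good to about 2 mm. A picture is of the moment at which its call begins.
- ctrl.close_job(): hands the job in; it is judged then, once.
Trained networks look in a picture, given as the dict that the camera call returned (one of the last four; its "shot" number tells which), for a name from the list of things; names that differ only in an ending like _2 or _b are one class to them, and where a whole thing is asked for, a point or a joint stands for the part that bears it (a point fixed in the world has none). Each returns a list of dicts, best first, with "score" (0 to 1); they miss things now and then, are a little off and sometimes report something else, mostly with a low value. They report only what shows in the picture. A call takes as long as a camera call.
- ctrl.find_in(target, picture): "centre" ([x, y, z] in m, in world coordinates, good to about 4 mm: the middle of the surface that is visible of it).
- ctrl.silhouettes(target, picture): "region" (400x640 bool, what is visible of it).
The state is a dict: "time": time; "joint_positions": joint angles; "qd": joint speeds; "joint_torque": joint torques, N m; "position": TCP position; "tool_rot": TCP orientation; "ft_force": force on the tool from outside, world axes, zero at the start; "torque": the same for the moment, N m; "grip_width": opening from 0.0 (shut) to 1.0 (fully open); "grip_force": force on a finger pad.
Only numpy, scipy, OpenCV 4.12 (cv2) and the standard library are available. Lean on these libraries where they do the work, as an engineer would, in place of code of your own. Each camera call takes 0.05 s, during which the arm holds its last target. There are 200 camera calls.

TASK

Shut the open two-leaf lid of the white detergent chest: first put the leaf with the stepped (rebated) edge fully down, and only then fold the leaf with the overhanging flange fully down over it, so that the edges lap and the lid lies flush. Leave the small red measuring cup beside the chest standing where it is.

Things in the scene. Friction and masses are not known exactly. Their poses are not given: they have to be found in the camera images.
- chest: White open box fixed to the worktop at any yaw, 220 (its x) by 260 (its y) by 120 mm high. Origin: centre of its underside, z up. Two lid leaves, 220 mm long, hinged on the long walls, stand part open and meet over the middle when shut, tops level at z = 134. Hinge lines run along its x at z = 120, on the leaves' undersides: y = +130 rebated leaf, y = -130 flanged leaf.
- rebated_leaf (a joint): Leaf on the chest's +y wall: panel 14 mm thick to 118 mm from the hinge, then a stepped edge: a tongue 6 mm thick, 22 mm wide, along the INNER (under) face. Radians: 0 shut and level, grows as it lifts, 1.57 upright, stops at 0 and 1.7. Friction hinge, 0.26 N m: stays where left; 3 to 5 N near the free edge shuts it. If the other is shut first, the tongue lands on its flange.
- flanged_leaf (a joint): Leaf on the chest's -y wall: panel 14 mm thick to 118 mm from the hinge, then a flange 6 mm thick, 22 mm wide, overhanging along the OUTER (upper) face; it laps over the other leaf's tongue when both are shut. Radians: 0 shut and level, grows as it lifts, 1.57 upright, stops at 0 and 1.7. The same stiff hinge: stays where it is left.
- cup: Small loose red plastic measuring cup, 64 mm across the rim, 70 mm high, standing about 165 mm from the chest's centre, off its +x end wall. Origin: centre of its underside, z up. To be left alone. (A white bottle, 150 mm high, stands off the opposite end wall.)

How it is judged:
On the way:
1. the rebated leaf is fully down while the flanged leaf is still open (value of joint rebated_leaf below 0.09 rad and value of joint flanged_leaf above 0.3 rad), for 0.2 s.
At the end, for the whole second after the job is handed in: Both leaves are fully down (each within 0.09 rad, about 12 mm at its free edge), the flange of the flanged leaf lying over the step of the rebated leaf, and the red cup stands upright within 30 mm of where it was (value of joint each of rebated_leaf, flanged_leaf below 0.09 rad and angle between cup's own z axis and vertical below 0.2 rad and distance of cup from where it was at the start of the episode below 0.03 m); the robot touches nothing.
It fails at once if the red cup is knocked over or pushed away (angle between cup's own z axis and vertical above 0.5 rad or distance of cup from where it was at the start of the episode above 0.03 m).
It also fails if it takes over 45 s, if anything falls off the work surface, if the arm or the gripper's body presses on something with over 40 N, if the wrist force passes 120 N, or if a joint passes its speed limit or range.

## Working session

There is one attempt and no reset: what is moved stays moved. The work goes in short steps, Python scripts to look and compute and a tool call to move; the robot and the scene stay as the last step left them, time stands still between calls to the robot, and variables do not carry over. Pictures are saved under pics/ and viewed, at most 10 in all, crops included, and the job is handed in when it is done.

Besides the shell and the picture viewer there is one more tool, called after "Call:" as name(argument=value, ...), one argument or row to a line, values as JSON. move_arm: Moves the arm, as the interface text tells. Its arguments: {"type":"object","properties":{"increments":{"type":"string"},"grip_force":{"type":"number"}},"required":["increments"]}

```bash
mkdir -p pics; ls; cat > h.py <<'E'
import numpy as np, cv2
from scipy.spatial.transform import Rotation as R
from bench import ctrl
def rot(o):
    o=np.array(o,float)
    return o if o.shape==(3,3) else (R.from_rotvec(o).as_matrix() if o.size==3 else R.from_quat(o).as_matrix())
def cloud(p):
    d=p["depth"]; v,u=np.mgrid[:d.shape[0],:d.shape[1]]
    c=np.stack([(u-p["cx"])/p["fx"]*d,(v-p["cy"])/p["fy"]*d,d],-1)
    return c@rot(p["orientation"]).T+np.array(p["position"])
E
python3 - <<'E'
from h import *
ims=[]
for n in("scene","side"):
    p=ctrl.get_image(n); ims.append(p["frame"][:,:,::-1]); C=cloud(p)
    print(n,p["position"],p["orientation"])
    for t in("chest","rebated_leaf","flanged_leaf","cup"):
        for r in ctrl.find_in(t,p)[:2]: print(t,np.round(r["centre"],3),round(r["score"],2))
        for s in ctrl.silhouettes(t,p)[:1]:
            m=s["region"]&(p["depth"]>0); P=C[m]
            print("  sil",round(s["score"],2),m.sum(),np.round(np.percentile(P,[2,50,98],axis=0),3).tolist())
            np.save(f"{n}_{t}.npy",P)
    cv2.imwrite(f"pics/{n}0.png",ims[-1])
print(ctrl.get_state())
E
```

```text
pics
scene [0.59329148 0.32976668 0.96661102] [-0.03945886 -3.09248667  0.50811472]
chest [ 0.534 -0.037  0.14 ] 0.74
chest [0.5   0.061 0.19 ] 0.55
  sil 0.83 23339 [[0.406, -0.178, 0.009], [0.537, -0.043, 0.138], [0.667, 0.116, 0.254]]
rebated_leaf [ 0.571 -0.128  0.219] 0.65
  sil 0.67 2824 [[0.471, -0.184, 0.123], [0.575, -0.13, 0.22], [0.675, -0.084, 0.257]]
flanged_leaf [0.502 0.062 0.189] 0.98
  sil 0.74 9666 [[0.401, -0.003, 0.132], [0.505, 0.058, 0.193], [0.605, 0.12, 0.244]]
cup [ 0.395 -0.156  0.048] 0.66
  sil 0.8 954 [[0.375, -0.171, 0.006], [0.399, -0.156, 0.048], [0.431, -0.113, 0.074]]
side [0.25582616 0.07051832 0.9656862 ] [-1.94839668  2.11743258 -0.36373139]
chest [ 0.527 -0.044  0.12 ] 0.97
  sil 0.86 18328 [[0.398, -0.175, 0.007], [0.53, -0.044, 0.119], [0.662, 0.108, 0.252]]
rebated_leaf [ 0.553 -0.13   0.235] 0.75
  sil 0.93 1431 [[0.465, -0.188, 0.125], [0.556, -0.132, 0.235], [0.666, -0.084, 0.256]]
flanged_leaf [0.492 0.057 0.192] 0.84
  sil 0.85 6605 [[0.396, -0.005, 0.132], [0.493, 0.055, 0.193], [0.6, 0.118, 0.242]]
cup [ 0.402 -0.15   0.038] 0.85
  sil 0.93 987 [[0.371, -0.172, -0.001], [0.403, -0.15, 0.033], [0.429, -0.114, 0.072]]
{'time': 0.9, 'joint_positions': array([-1.14294607,  0.32094643, -0.07005806,  1.45050492,  0.02259187,
        1.37079547, -0.0568942 ]), 'qd': array([-4.71293446e-05,  1.47359575e-03, -3.25361852e-04,  8.02540207e-05,
       -6.66691329e-04,  2.54646099e-04,  7.39839598e-04]), 'joint_torque': array([-1.97135173e-04, -4.91085434e+01, -4.03501969e-01, -3.12766850e+01,
       -6.36965898e-02,  3.33728304e-02,  2.00199571e-05]), 'position': array([0.26138256, 0.59515245, 0.22261854]), 'tool_rot': array([6.45301204e-01, 3.07452628e+00, 1.88053493e-04]), 'ft_force': array([-0.11062003,  0.38409647,  0.56709506]), 'torque': array([-0.03456485,  0.00487533, -0.05715957]), 'grip_force': 0.0, 'grip_width': 0.9993301190455331}
```

```bash
python3 - <<'E'
from h import *
a=np.hstack([cv2.imread("pics/scene0.png"),cv2.imread("pics/side0.png")]); cv2.imwrite("pics/both.png",cv2.resize(a,(800,250)))
for t in("flanged_leaf","rebated_leaf"):
    P=np.vstack([np.load(f"{n}_{t}.npy") for n in("scene","side")])
    P=P[P[:,2]>0.1]
    xy=P[P[:,2]>np.percentile(P[:,2],80)][:,:2].astype(np.float32)
    r=cv2.minAreaRect(xy); print(t,"top rect",r, np.round(cv2.boxPoints(r),3).tolist(), "zmax",np.percentile(P[:,2],99))
    c=np.median(P,0); 
    for _ in range(6):
        d=P-c; n=np.linalg.svd(d[::5],full_matrices=False)[2][2]; k=abs(d@n)<0.006; P=P[k] if k.mean()>.3 else P; c=P.mean(0)
    print(" plane",np.round(n,3),np.round(c,3),len(P),np.round(np.percentile(P,[1,99],axis=0),3).tolist())
E
```

```text
flanged_leaf top rect ((0.5119584202766418, 0.02744799293577671), (0.2224486768245697, 0.020827889442443848), 20.29654312133789) [[0.40400001406669617, -0.0010000000474974513], [0.41100001335144043, -0.020999999716877937], [0.6200000047683716, 0.0560000017285347], [0.6129999756813049, 0.07599999755620956]] zmax 0.24393127287842475
 plane [-0.284  0.769  0.573] [0.5   0.057 0.191] 16117 [[0.394, -0.007, 0.13], [0.608, 0.125, 0.244]]
rebated_leaf top rect ((0.565333902835846, -0.11729425191879272), (0.22199952602386475, 0.008992023766040802), 20.317556381225586) [[0.46000000834465027, -0.15199999511241913], [0.46299999952316284, -0.1599999964237213], [0.6710000038146973, -0.08299999684095383], [0.6679999828338623, -0.07500000298023224]] zmax 0.25723378549196396
 plane [-0.341  0.91  -0.236] [ 0.573 -0.137  0.194] 2286 [[0.468, -0.188, 0.121], [0.678, -0.088, 0.257]]
```

View pics/scene0.png

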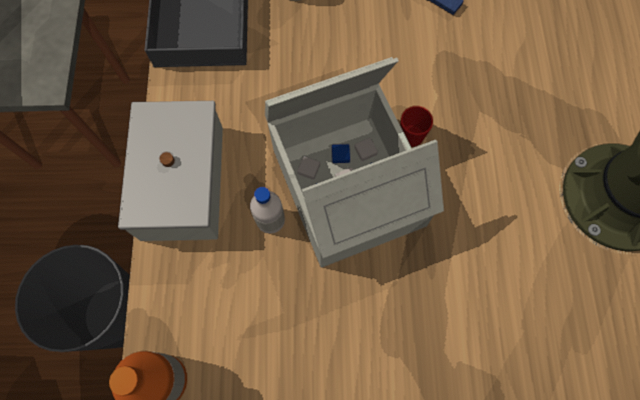

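View pics/side0.png

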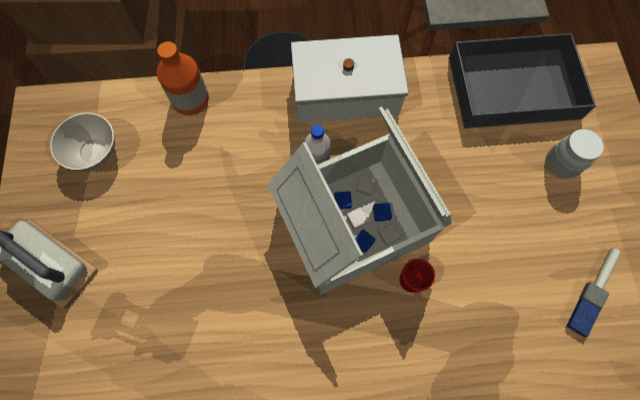

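The scene view shows the chest yawed about 20°. The rebated leaf is the near-upright one at (330,90) and the flanged leaf is at (375,205). The cup is at (416,122) and the bottle at (266,208). The side view agrees: the flanged leaf is at (320,215), the rebated leaf at (415,165) and the cup at (417,275). The estimated angles are 1.33 rad (rebated) and 0.96 rad (flanged). Next I lift, close the fingers and travel behind the rebated leaf.

Call:
move_arm(
  increments="0 0 38 0 0 0 255;0 0 38 0 0 0 255;13 -31 22 0 0 -6 255;13 -31 0 0 0 -6 255;13 -31 0 0 0 -6 255;13 -31 0 0 0 -6 255;13 -31 0 0 0 -6 255;13 -31 0 0 0 -6 255",
  grip_force=20,
)

```text
time: 1.57
position: [0.3398, 0.4075, 0.3208]
tool_rot: [1.571, 2.721, 0.001]
ft_force: [0.2, -0.0, 0.7]
grip_width: 0.477
grip_force: 0.0
```

Call:
move_arm(
  increments="14 -33 0 0 0 -5 255;14 -33 0 0 0 -5 255;14 -33 0 0 0 0 255;14 -33 0 0 0 0 255;14 -33 0 0 0 0 255;14 -33 0 0 0 0 255;14 -33 0 0 0 0 255;14 -33 0 0 0 0 255",
)

```text
time: 2.23
position: [0.4518, 0.1434, 0.321]
tool_rot: [1.795, 2.578, 0.002]
ft_force: [0.7, 0.3, 0.3]
grip_width: 0.009
grip_force: 0.0
```

Call:
move_arm(
  increments="14 -33 0 0 0 0 255;14 -33 0 0 0 0 255;14 -33 0 0 0 0 255;14 -33 0 0 0 0 255;14 -33 0 0 0 0 255;14 -33 0 0 0 0 255;14 -33 0 0 0 0 255;0 0 0 0 0 0 255",
)

```text
time: 2.9
position: [0.55, -0.0945, 0.3207]
tool_rot: [1.807, 2.565, -0.006]
ft_force: [-1.1, -0.5, -0.3]
grip_width: 0.005
grip_force: 0.0
```

Call:
move_arm(
  increments="15 -32 0 0 0 0 255;15 -32 0 0 0 0 255;14 -33 0 0 0 0 255;0 0 -26 0 0 0 255;0 0 -26 0 0 0 255;0 0 -26 0 0 0 255;0 0 -26 0 0 0 255;0 0 0 0 0 0 255",
)

```text
time: 3.57
position: [0.5904, -0.1813, 0.2112]
tool_rot: [-1.79, -2.571, 0.005]
ft_force: [-0.9, 1.9, -1.0]
grip_width: 0.006
grip_force: 0.0
```

```bash
python3 - <<'E'
from h import *
p=ctrl.get_image("side"); cv2.imwrite("pics/s1.png",p["frame"][100:340,200:520,::-1].repeat(2,0).repeat(2,1)); s=ctrl.get_state(); print(s["position"],s["ft_force"])
E
```

```text
[ 0.59175868 -0.18171848  0.2141409 ] [0.30534829 0.00822253 0.55933701]
```

View pics/s1.png

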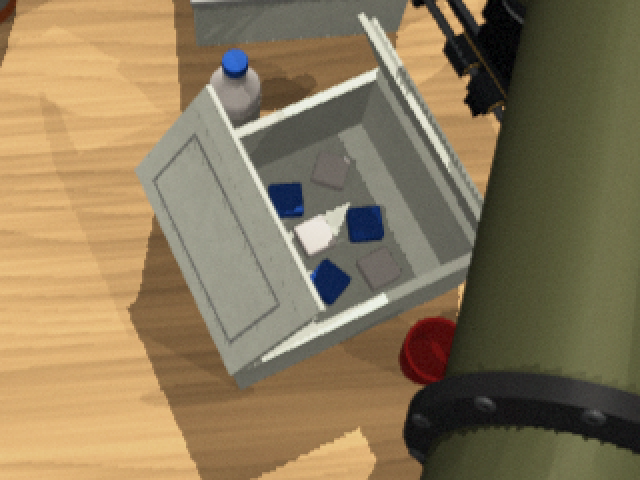

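The crop (2x) shows the gripper at about (490,60), behind the rebated leaf, with both leaves and the cup (430,350) undisturbed. I push the leaf over along its arc.

Call:
move_arm(
  increments="-6 15 0 0 0 0 255;-5 14 0 0 0 0 255;-3 8 0 0 0 0 255;-4 11 -2 0 0 0 255;-4 11 -2 0 0 0 255;-4 9 -4 0 0 0 255;-3 9 -4 0 0 0 255;-3 8 -5 0 0 0 255",
)

```text
time: 4.28
position: [0.5611, -0.0969, 0.1995]
tool_rot: [1.795, 2.578, 0.001]
ft_force: [0.2, -1.9, 0.1]
grip_width: 0.003
grip_force: 0.7
```

Call:
move_arm(
  increments="-3 8 -5 0 0 0 255;-3 7 -7 0 0 0 255;-2 7 -7 0 0 0 255;-2 6 -8 0 0 0 255;-2 6 -9 0 0 0 255;-2 4 -8 0 0 0 255;-1 4 -9 0 0 0 255;0 0 0 0 0 0 255",
)

```text
time: 4.95
position: [0.5447, -0.0544, 0.1442]
tool_rot: [-1.792, -2.576, 0.003]
ft_force: [-0.7, 0.2, -0.9]
grip_width: 0.004
grip_force: 0.0
```

Call:
move_arm(
  increments="0 1 -4 0 0 0 255;0 1 -4 0 0 0 255;0 0 -3 0 0 0 255;0 0 -2 0 0 0 255;0 0 -1 0 0 0 255;0 0 0 0 0 0 255;0 0 0 0 0 0 255;0 0 0 0 0 0 255",
)

```text
time: 5.62
position: [0.5465, -0.0537, 0.1343]
tool_rot: [-1.795, -2.577, -0.002]
ft_force: [-4.7, 1.3, 10.6]
grip_width: 0.006
grip_force: 5.5
```

```bash
python3 - <<'E'
from h import *
p=ctrl.get_image("side"); cv2.imwrite("pics/s2.png",p["frame"][100:340,200:520,::-1].repeat(2,0).repeat(2,1)); s=ctrl.get_state(); print(s["position"],s["ft_force"])
C=cloud(p).reshape(-1,3); u=C@[.938,.347,0]; v=C@[-.347,.938,0]
for a in np.arange(-.35,-.17,.015):
  k=(abs(u-.43)<.05)&(abs(v-a)<.0075)&(C[:,2]>.06)&(C[:,2]<.19); print(round(a,3),k.sum(),np.round(np.percentile(C[k,2],[10,50,90]),3) if k.sum() else "")
E
```

```text
[ 0.54652497 -0.05374806  0.13429934] [-5.07693806  2.06638806  9.63852734]
-0.35 0 
-0.335 0 
-0.32 0 
-0.305 0 
-0.29 0 
-0.275 0 
-0.26 0 
-0.245 0 
-0.23 30 [0.124 0.126 0.127]
-0.215 143 [0.124 0.126 0.127]
-0.2 20 [0.121 0.124 0.127]
-0.185 18 [0.117 0.12  0.121]
```

View pics/s2.png

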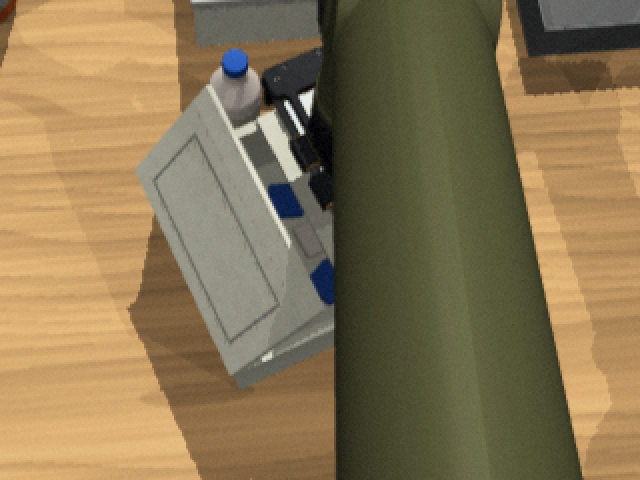

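The crop (2x) shows the rebated leaf lying level under the gripper (gripper at about (310,130)), with the flanged leaf still up. Depth puts the tongue top at z=0.126, and pressing gives 10 N at z=0.134, so the leaf is shut. Now the flanged leaf.

Call:
move_arm(
  increments="0 0 20 0 0 0 255;0 0 38 0 0 0 255;0 0 38 0 0 0 255;0 0 38 0 0 0 255;0 0 38 0 0 0 255;-13 35 0 0 0 0 255;-13 35 0 0 0 0 255;-13 35 0 0 0 0 255",
)

```text
time: 6.33
position: [0.5075, 0.0515, 0.3057]
tool_rot: [1.798, 2.574, 0.004]
ft_force: [0.6, -0.7, -1.0]
grip_width: 0.002
grip_force: 0.0
```

Call:
move_arm(
  increments="-13 36 0 0 0 0 255;0 0 0 0 0 0 255;0 0 -23 0 0 0 255;0 0 -23 0 0 0 255;0 0 -23 0 0 0 255;0 0 -20 0 0 0 255;0 0 0 0 0 0 255;0 0 0 0 0 0 255",
)

```text
time: 7.0
position: [0.494, 0.0867, 0.2152]
tool_rot: [-1.796, -2.577, 0.002]
ft_force: [0.3, 0.4, -0.4]
grip_width: 0.005
grip_force: 0.0
```

```bash
python3 - <<'E'
from h import *
s=ctrl.get_state(); P=s["position"]; print(P,P@[-.347,.938,0],P@[.938,.347,0],s["ft_force"])
E
```

```text
[0.49401907 0.08666197 0.21515491] -0.09013569371106718 0.49346158938433154 [ 0.30073841  0.39672356 -0.39928579]
```

Call:
move_arm(
  increments="5 -12 -2 0 0 0 255;4 -11 -3 0 0 0 255;3 -8 -4 0 0 0 255;3 -7 -4 0 0 0 255;3 -7 -7 0 0 0 255;2 -7 -7 0 0 0 255;3 -7 -8 0 0 0 255;2 -6 -8 0 0 0 255",
)

```text
time: 7.67
position: [0.52, 0.0217, 0.1719]
tool_rot: [1.795, 2.578, 0.001]
ft_force: [0.6, 1.3, 1.0]
grip_width: 0.001
grip_force: 0.7
```

Call:
move_arm(
  increments="2 -5 -9 0 0 0 255;2 -5 -9 0 0 0 255;1 -4 -8 0 0 0 255;1 -3 -5 0 0 0 255;0 0 -4 0 0 0 255;0 0 -3 0 0 0 255;0 0 -2 0 0 0 255;0 0 0 0 0 0 255",
)

```text
time: 8.33
position: [0.5251, 0.0043, 0.1343]
tool_rot: [-1.796, -2.577, 0.001]
ft_force: [-5.3, -2.3, 12.7]
grip_width: 0.008
grip_force: 6.4
```

```bash
python3 - <<'E'
from h import *
s=ctrl.get_state(); P=s["position"]; print(P,P@[-.347,.938,0],s["ft_force"])
E
```

```text
[0.52509742 0.00426875 0.1342616 ] -0.1782047162501807 [-5.2949887  -2.26083616 12.66617047]
```

Both leaves are pressed to the stop. I retract up and away to look.

Call:
move_arm(
  increments="0 0 20 0 0 0 255;0 0 38 0 0 0 255;0 0 38 0 0 0 255;0 0 38 0 0 0 255;-12 32 10 0 0 0 255;-12 32 0 0 0 0 255;-12 32 0 0 0 0 255;-12 32 0 0 0 0 255",
)

```text
time: 9.0
position: [0.4768, 0.1346, 0.2772]
tool_rot: [1.795, 2.577, 0.003]
ft_force: [0.1, -0.7, -0.8]
grip_width: 0.006
grip_force: 0.0
```

Call:
move_arm(
  increments="-12 32 0 0 0 0 255;-12 32 0 0 0 0 255;-12 32 0 0 0 0 255;-12 32 0 0 0 0 255;-12 32 0 0 0 0 255;-12 32 0 0 0 0 255;0 0 0 0 0 0 255;0 0 0 0 0 0 255",
)

```text
time: 9.67
position: [0.4038, 0.3273, 0.2761]
tool_rot: [1.788, 2.583, -0.001]
ft_force: [-0.2, -0.2, -0.8]
grip_width: 0.003
grip_force: 0.0
```

```bash
python3 - <<'E'
from h import *
p=ctrl.get_image("side"); cv2.imwrite("pics/s3.png",p["frame"][:,:,::-1])
C=cloud(p).reshape(-1,3); u=C@[.938,.347,0]; v=C@[-.347,.938,0]
for a in np.arange(-.335,-.07,.02):
  k=(abs(u-.49)<.1)&(abs(v-a)<.01)&(C[:,2]>.06)&(C[:,2]<.28); print(round(a,3),k.sum(),np.round(np.percentile(C[k,2],[10,50,90]),3) if k.sum() else "")
for r in ctrl.find_in("cup",p)[:1]: print(r)
E
```

```text
-0.335 985 [0.132 0.134 0.135]
-0.315 995 [0.132 0.134 0.136]
-0.295 1015 [0.132 0.134 0.136]
-0.275 1003 [0.132 0.134 0.135]
-0.255 1035 [0.132 0.134 0.136]
-0.235 1027 [0.131 0.134 0.135]
-0.215 1036 [0.132 0.134 0.136]
-0.195 1060 [0.132 0.134 0.135]
-0.175 1064 [0.132 0.134 0.136]
-0.155 1074 [0.132 0.134 0.135]
-0.135 1086 [0.132 0.134 0.135]
-0.115 1094 [0.132 0.134 0.135]
-0.095 1214 [0.116 0.133 0.135]
-0.075 159 [0.121 0.124 0.126]
{'centre': [0.4037, -0.1509, 0.0372], 'score': 0.58}
```

View pics/s3.png

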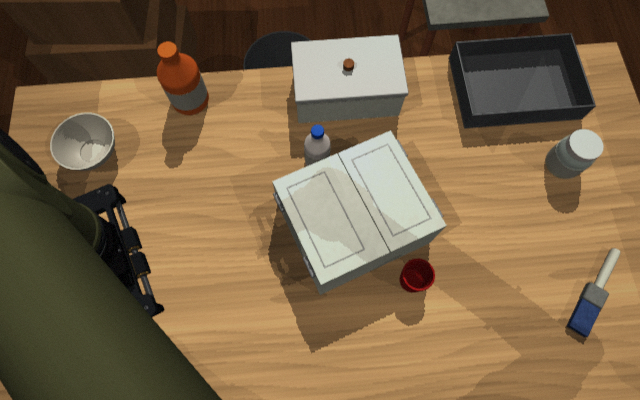

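The picture shows the lid flush, with its seam from (340,155) to (390,250). The cup is upright and unmoved at (417,275), and the arm is clear at the left.

```bash
python3 -c "
from bench import ctrl
print(ctrl.close_job())"
```

```text
the job is handed in; nothing more can be done
None
```

The lid is shut, rebated leaf first and then the flanged leaf over it, lying flush at z = 134 mm with the cup unmoved and the arm clear; the job is handed in, but the judge's verdict was not shown.

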